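# Reload the glue press and clamp it shut

## Robot

A 6-joint arm with a two-finger parallel gripper is mounted at the origin on the work surface. World frame = base frame: x ahead of the robot, y to its left, z up, the work surface at z = 0. Lengths are in m, angles in rad, forces in N, time in s.
With the tool pointing down it reaches from about 0.3 to 0.875 m from the base axis. Payload 6.4 kg.
Tool frame: the origin (TCP) lies on the centre line of the jaws, within the pads' length; the fingertips stand 8 mm ahead of it and the grasp point (between the pads) lies 11 mm behind it; z points along the fingers, y is the line along which they close (so a half turn about z gives the same grasp; the last joint's range is limited). The gripper opens to 85 mm and grips with 20 to 120 N. Pads are 22 mm wide; open, the fingers measure 114 mm over their backs; the gripper's body (76 mm by 85 mm) begins 54 mm behind the grasp point. The pads swing forward as they close: fully open they stand 13 mm farther back than shut.
Start: joints at [-1.415, 0.181, 1.607, -0, 1.354, -0.206], TCP at [0.204, -0.538, 0.239] pointing down, gripper open.
Joint ranges: [-2.99, 2.99], [-0.89, 2.07], [0.3, 2.58], [-1.14, 4.28], [0, 2.63], [-3.12, 3.12]. Speed limits (rad/s): [2.57, 2.57, 3.01, 3.14, 3.14, 3.14].

## Interface

Orientations are given as a unit quaternion [w, x, y, z].
In Python, from bench import ctrl gives the robot as it stands.
- The arm moves only by the shell command python3 -m handwheel 'ROWS' [OPENING]. ROWS is JSON, a list that holds one entry, the list of rows, each a list of 4 numbers: the shift along the tool's x, y, z each as a share of 20 cm, from -1 to 1, then the turn about the tool's z as a share of 1.5 rad, from -1 to 1. In form: [[[x, y, z, twist], ...]]. A call has 1 to 10 rows; each row is the pose to reach, as a shift and turn from the pose commanded when the call began, along the tool's axes at that moment; what a row does not reach only later rows make up. A row lasts 1/8 s, in which the tool goes at most 62.5 mm and 10.7 degrees, less where a joint would pass 70% of its speed; a pose out of reach is approached as far as the arm can. A call with a number of a shift or a turn outside -1 to 1 is refused whole. A call with a gripper value outside its range is refused whole. OPENING is the finger opening in mm, from 0 to 85.4, set as the call begins (- or left out, the last holds). The fingers move at their own pace and stop on an object; the grip force is fixed at half the most. Time passes only in rows, so rows that repeat a pose let the fingers close. It gives the time, the measured TCP pose, the force, the opening and the grip force at its end, in the units of the state.
- ctrl.get_obs(): the state, without advancing time (a new reading comes with each control period).
- ctrl.camera(name): name is "scene" or "top"; returns a dict with "color" (400x640x3 uint8, red, green, blue), "range_z" (400x640 float32, m along the optical axis (not along the pixel's ray), 0 where there is no reading), "K" (3x3 intrinsics, pixels), "distortion" ([k1, k2, p1, p2, k3] as OpenCV has them; the pictures are not rectified), "pose" (4x4, takes a point from camera to world coordinates). Camera axes: x right, y down, z forward; pixel columns grow to the right and rows downward; lengths in m; the calibration is good to about 2 mm. A picture is of the moment at which its call begins.
- ctrl.hand_in(): hands the job in; it is judged then, once.
The state is a dict: "time_s": time; "q": joint angles; "dq": joint speeds; "joint_efforts": joint torques, N m; "eef_pos": TCP position; "eef_rot": TCP orientation; "wrist_force": force on the tool from outside, world axes, zero at the start; "torque": the same for the moment, N m; "opening": opening from 0.0 (shut) to 1.0 (fully open); "grasp_force": force on a finger pad.
Only numpy, scipy, OpenCV 4.12 (cv2) and the standard library are available. Lean on these libraries where they do the work, as an engineer would, in place of code of your own. Each camera call takes 0.05 s, during which the arm holds its last target. There are 200 camera calls.

## Task

Reload the glue press: move the finished striped block from its bed into the blue drying tray, then stack all the loose round blanks in one centred pile on the bed, the dark walnut one at the bottom and the pale ones on it in any order, and lay the aluminium pressure plate flat and centred on top. Then swing the clamp arm over and press its red grip down until the latch catches and holds it, with the spindle bearing on the plate. Leave the paint jars, the glue bottle and the wooden doll alone.

Things in the scene. Friction and masses are not known exactly. Their poses are not given: they have to be found in the camera images.
- press: Glue press fixed to the bench: base board 20 mm thick, x -70 to 100, y -140 to 110 mm. Origin on the bench under the bed centre, z up, y along the board from hinge (y -100) to latch (y +85). Blue bracket cheeks at x -25 to 25, y -120 to -80 rise to 115 mm; blue latch post with dark housing at x 54 to 90, y 68 to 102 rises to 166 mm. Blanks on the bed are best held across the press's x.
- bed (a point): Centre of the bed's top face, a steel disc 100 mm across and 6 mm thick, 26 mm above the bench, with a dark ring 58 mm across marked round this point.
- clamp (a joint): Angle (rad) of the blue clamp arm about its hinge along the press's x: 0 = level over the bed (latched), 1.75 = stop, open, upright and leaning a little outwards. A spring drives it open from any angle (0.65 N m at 0) unless latched. Lower stop -0.045. Push the red grip from its outer side, over and down; the last part, against spindle and latch, takes 5 to 15 N.
- clamp_hinge (a point): Middle of the clamp arm's hinge axis, 100 mm above the bench; arm's frame: x along the hinge and, when shut, y towards the latch, z up. In it the arm's bar is 28 mm wide (x) and spans y -15 to 200 mm, z 28 to 44 mm.
- clamp_grip (a point): Centre of the red grip at the arm's end, a round bar 26 mm thick, 55 mm long; in the arm's frame at y 220, z 36 mm, the grip spanning y 190 to 245 mm. On the arm's top when shut, its outer side when open, a dark spring housing 34 mm across stands 50 mm proud at y 83 to 117 mm.
- bolt (a joint): Spring bolt of the latch (m): 0 = fully out, up to 0.014 as it is pushed back along the press's x. The striker on the arm (y 185 mm of the arm) pushes it back on the way down; it snaps out over the striker just below arm angle 0 and then holds the arm at about 0 when the grip is let go.
- bolt_tip (a point): Nose of the latch bolt, on its flat underside, 141 mm above the bench.
- bolt_knob (a point): Middle of the bolt's black pull knob, 18 mm across and 22 mm long along the press's x, 10 mm beyond the latch housing, 151 mm above the bench. Pulled 12 mm outwards (+x of the press, under 8 N) it frees a latched arm, which then springs open by itself.
- spindle: Spindle with a brass ball nose 22 mm across through the arm, 100 mm from the hinge, over the bed centre when shut. Sprung: with the arm level its nose would hang 78 mm above the bench; it yields up to 45 mm (5 N to start, 0.18 N more per mm), its rod then rising to 250 mm above the bench at most. Origin at the lowest point of the nose.
- foot: Round blank of dark walnut, a flat disc 56 mm across and 15 mm thick, 30 g, always present. Origin at its centre, z along its axis; either face may be up.
- blank1: Round blank of pale wood, a flat disc 56 mm across and 15 mm thick, 26 g, all pale blanks alike; some are absent in some runs. Origin at its centre, z along its axis; either face may be up.
- blank2: Round blank of pale wood, a flat disc 56 mm across and 15 mm thick, 26 g, all pale blanks alike; some are absent in some runs. Origin at its centre, z along its axis; either face may be up.
- blank3: Round blank of pale wood, a flat disc 56 mm across and 15 mm thick, 26 g, all pale blanks alike; some are absent in some runs. Origin at its centre, z along its axis; either face may be up.
- blank4: Round blank of pale wood, a flat disc 56 mm across and 15 mm thick, 26 g, all pale blanks alike; some are absent in some runs. Origin at its centre, z along its axis; either face may be up.
- caul: Pressure plate: plain aluminium bar 84 (x) x 60 (y) x 12 mm (z), 160 g. Origin at its centre; either face may be up.
- block: Finished block, a cylinder 56 mm across and 45 mm tall with one dark and two pale layers, 82 g, standing on the bed at the start. Origin at the centre of its underside, z along its axis. It may stand or lie in the tray.
- tray: Blue drying tray, fixed: 160 (x) x 150 (y) mm outside, 20 mm high, walls and floor 6 mm thick. Origin at the centre of its underside.
- jar_red: Bystander: red paint jar, 48 mm across, 62 mm tall. Origin at the centre of its underside.
- jar_blue: Bystander: blue paint jar with a white cap, 48 mm across, 62 mm tall. Origin at the centre of its underside.
- glue: Bystander: yellow glue bottle with an orange cap, 54 mm across, 150 mm tall. Origin at the centre of its underside.
- doll: Bystander: turned wooden doll with a round head, 56 mm across, 126 mm tall. Origin at the centre of its underside.
Not all that is in view belongs to the job. What is shaped like the blank3 but pink is not meant. Leave any turquoise look-alike of the blank4 alone.

How it is judged:
By the outcome, as a careful person would: the job done as asked, in the order asked, and still so for the second after the job is handed in, with the robot touching nothing.
Of blank1, blank2, blank3, blank4 only 2 to 4 are there at a start; the rules pass over those that are not, and their reading is None.
At some moment in a run one of foot, blank1, blank2, blank3, blank4, caul may be knocked a few centimetres aside while the robot is not near it.
Once in a run the grip may slacken for a moment while it holds something.
It also fails if it takes over 210 s, if anything falls off the work surface, if the arm or the gripper's body presses on something with over 40 N, if the wrist force passes 120 N, or if a joint passes its speed limit or range.

## Working session

There is one attempt and no reset: what is moved stays moved. The work goes in short steps, Python scripts to look and compute and a shell command to move; the robot and the scene stay as the last step left them, time stands still between calls to the robot, and variables do not carry over. Pictures are saved under pics/ and viewed, at most 14 in all, crops included, and the job is handed in when it is done.

```bash
ls; mkdir -p pics; cat > h.py <<'E'
import numpy as np,cv2,json
from bench import ctrl
def shot(n,tag):
    c=ctrl.camera(n); cv2.imwrite(f'pics/{tag}.png',c['color'][...,::-1]); np.savez(f'pics/{tag}.npz',**{k:np.array(v) for k,v in c.items()}); return c
def load(tag): return dict(np.load(f'pics/{tag}.npz'))
def ray(c,uv):
    p=cv2.undistortPoints(np.array(uv,float).reshape(-1,1,2),c['K'],c['distortion'])[:,0]
    d=np.c_[p,np.ones(len(p))]@c['pose'][:3,:3].T
    return c['pose'][:3,3],d
def onz(c,uv,z):
    o,d=ray(c,uv); return o+d*((z-o[2])/d[:,2])[:,None]
def cloud(c):
    h,w=c['range_z'].shape
    v,u=np.mgrid[:h,:w]; o,d=ray(c,np.c_[u.ravel(),v.ravel()])
    return (o+d*c['range_z'].reshape(-1,1)).reshape(h,w,3)
E
python3 - <<'E'
from h import *
for n in('scene','top'):
    c=shot(n,n+'0'); print(n,c['pose'].round(3).tolist(),c['K'].round(0).tolist(),(c['range_z']>0).mean())
print(ctrl.get_obs())
E
```

```text
pics
scene [[-0.305, 0.603, -0.737, 1.342], [0.952, 0.176, -0.25, 0.303], [-0.021, -0.778, -0.628, 0.816], [0.0, 0.0, 0.0, 1.0]] [[430.0, 0.0, 328.0], [0.0, 430.0, 204.0], [0.0, 0.0, 1.0]] 0.99619921875
top [[0.0, -0.993, 0.114, 0.407], [-1.0, 0.002, 0.017, 0.015], [-0.017, -0.114, -0.993, 1.15], [0.0, 0.0, 0.0, 1.0]] [[385.0, 0.0, 321.0], [0.0, 385.0, 207.0], [0.0, 0.0, 1.0]] 0.995640625
{'time_s': 0.1, 'q': array([-1.41530862e+00,  1.81500557e-01,  1.60788631e+00, -2.03402559e-05,
        1.35380603e+00, -2.06301823e-01]), 'dq': array([-6.13588982e-04, -6.60345478e-05, -1.45195124e-03, -5.83392321e-04,
       -1.50408298e-03, -8.96338738e-04]), 'joint_efforts': array([ 1.87502096e-04, -4.45881736e+01, -3.52235448e+01, -3.98145121e-04,
        4.14764727e-03,  7.84291725e-07]), 'eef_pos': array([ 0.20345413, -0.53729056,  0.23846571]), 'eef_rot': array([-8.00117123e-04,  9.83682399e-01,  1.79911916e-01,  1.03999085e-05]), 'wrist_force': array([-1.09050007,  0.02604824, -0.42965826]), 'torque': array([0.03227524, 0.00103616, 0.0284784 ]), 'grasp_force': 0.0, 'opening': 1.0026486892837323}
```

View pics/scene0.png

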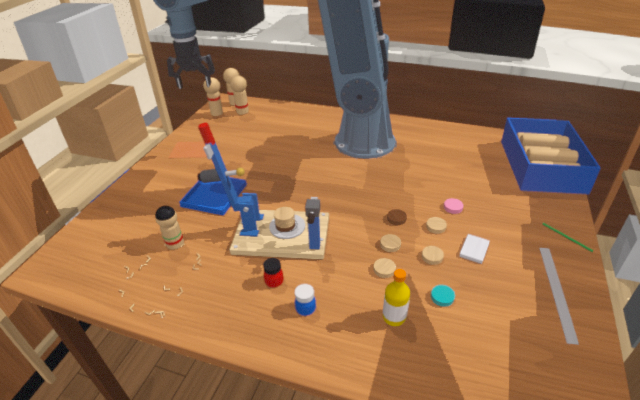

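View pics/top0.png

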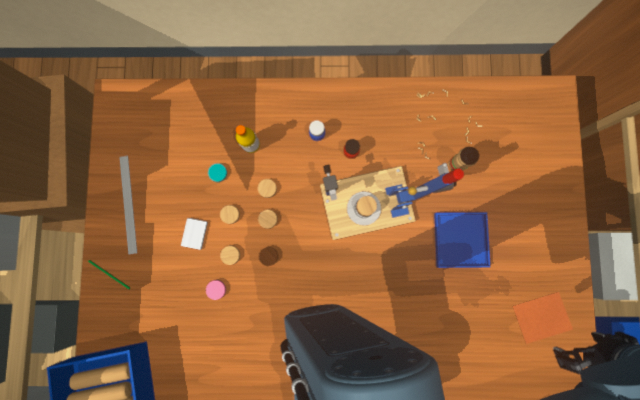

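The scene view shows the press with the block at (285,220), the latch post at (314,215), the open clamp arm with its red grip at (206,135), the tray at (213,193) and the glue at (397,300).

Candidates in the top view:
- **Walnut foot:** (269,256). The dark red jar cap at (351,148) and the block at (366,206) are not it.
- **Pale blanks:** (267,187), (229,214), (267,219) and (231,255).
- **Look-alikes to leave:** pink (216,290) and turquoise (218,173).
- **Plate:** the light rectangle at (194,234). The steel rule at (128,205) is not it.
- **Tray:** (462,240). The box of dowels at (100,370) is not it.

```bash
cat >> h.py <<'E'
def comps(c,zlo=0.007,zhi=0.3,amin=30,win=None,P=None):
    P=cloud(c) if P is None else P
    m=((P[...,2]>zlo)&(P[...,2]<zhi)&(c['range_z']>0)).astype(np.uint8)
    if win: 
        x0,x1,y0,y1=win; m&=((P[...,0]>x0)&(P[...,0]<x1)&(P[...,1]>y0)&(P[...,1]<y1)).astype(np.uint8)
    n,l,s,ce=cv2.connectedComponentsWithStats(m)
    r=[]
    for i in range(1,n):
        if s[i,4]<amin: continue
        k=l==i; p=P[k]; zt=np.percentile(p[:,2],80); q=p[p[:,2]>zt-0.006]
        (cx,cy),(w,h),a=cv2.minAreaRect((q[:,:2]*1000).astype(np.float32))
        r.append(dict(px=ce[i].round(0),xy=q[:,:2].mean(0).round(4),rect=np.round([cx,cy,w,h,a],1),z=round(zt,4),col=np.median(c['color'][k],0),n=s[i,4]))
    return r
E
python3 - <<'E'
from h import *
W=(0.25,0.85,-0.45,0.65)
for t in('top0','scene0'):
    c=load(t); print(t)
    for r in comps(c,win=W): print(*r['px'],r['xy'],r['rect'],r['z'],r['col'],r['n'])
c=load('top0');P=cloud(c)
hsv=cv2.cvtColor(c['color'],cv2.COLOR_RGB2HSV)
for u,v in[(269,256),(267,187),(229,214),(267,219),(231,255),(194,234),(366,206),(345,215),(462,240),(410,230),(458,174)]: print(u,v,P[v,u].round(4),c['color'][v,u],hsv[v,u])
im=c['color'][120:310,180:500,::-1]; cv2.imwrite('pics/crop1.png',cv2.resize(im,None,fx=2.5,fy=2.5,interpolation=2))
E
```

```text
top0
317.0 131.0 [0.7656 0.0465] [765.5  46.4  41.4  41.4  45.9] 0.0642 [222. 212. 194.] 265
246.0 139.0 [0.7291 0.2493] [730.2 251.3  24.4  25.6  74.4] 0.1202 [150. 115.   0.] 462
352.0 149.0 [ 0.7102 -0.0566] [710.3 -56.8  38.   43.5  89.6] 0.0645 [79. 52. 38.] 260
382.0 197.0 [ 0.5887 -0.2014] [ 597.4 -188.1  132.6  427.     8.6] 0.1176 [205.5 173.  124. ] 6130
217.0 172.0 [0.6442 0.3499] [643.7 349.2  53.4  53.9   3.5] 0.0178 [  0. 180. 169.] 275
267.0 188.0 [0.5962 0.1978] [596.7 197.6  54.7  55.   44.5] 0.0181 [226. 178. 110.] 298
229.0 214.0 [0.5174 0.31  ] [517.5 310.4  53.4  54.3  71. ] 0.0181 [227. 180. 112.] 281
267.0 219.0 [0.5034 0.1948] [503.1 194.2  54.1  56.6   1.4] 0.0181 [205. 158.  98.] 294
462.0 240.0 [ 0.4411 -0.3788] [ 4.426e+02 -3.755e+02  1.596e+02  1.489e+02  3.000e-01] 0.0187 [ 56.  72. 134.] 1840
193.0 234.0 [0.4598 0.414 ] [460.1 414.6  61.4  84.2  80. ] 0.015 [235. 236. 232.] 578
229.0 255.0 [0.3967 0.3055] [397.  305.   54.   52.6  89.2] 0.0184 [228. 180. 112.] 290
267.0 256.0 [0.3936 0.1926] [393.6 192.7  52.4  53.5  45.9] 0.018 [105.  63.  34.] 288
215
[... 1216 characters left out ...]
5   9.5] 0.0164 [ 43. 186. 184.] 405
269 256 [0.394  0.1874 0.0172] [107  65  35] [ 13 172 107]
267 187 [0.5986 0.1965 0.0182] [226 177 109] [ 17 132 226]
229 214 [0.5175 0.3077 0.0201] [228 180 113] [ 17 129 228]
267 219 [0.5029 0.1955 0.0146] [206 159  97] [ 17 135 206]
231 255 [0.3969 0.2985 0.0198] [229 182 113] [ 18 129 229]
194 234 [0.4585 0.4104 0.0175] [237 237 234] [ 30   3 237]
366 206 [ 0.535  -0.093   0.0687] [223 175 110] [ 17 129 223]
345 215 [ 0.5141 -0.0357  0.0198] [239 207 136] [ 21 110 239]
462 240 [ 0.441  -0.3783  0.0104] [ 56  73 136] [114 150 136]
410 230 [ 0.4707 -0.2289  0.003 ] [210 130  70] [ 13 170 210]
458 174 [ 0.5718 -0.2629  0.3367] [205  40  24] [  3 225 205]
```

View pics/crop1.png

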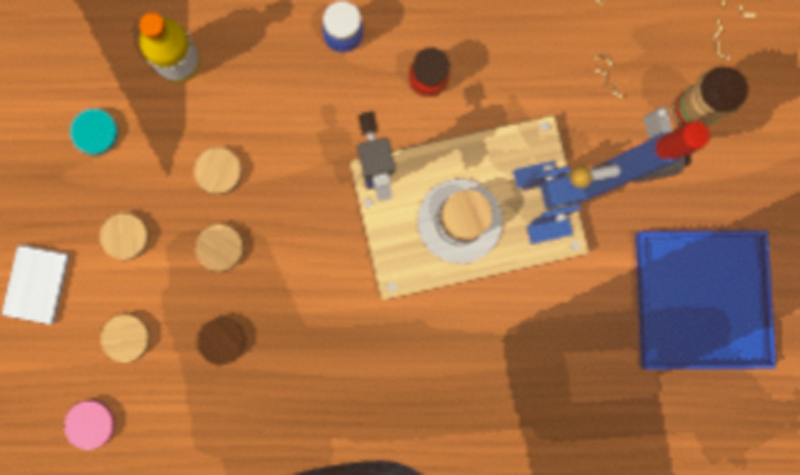

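The crop confirms the choice: walnut foot at crop (222,340), four pale blanks, the white plate at (35,285), and the block inside the ring at (465,215). Pink and turquoise stay out. Next I fit the press pose.

```bash
cat >> h.py <<'E'
def circ(pts):
    A=np.c_[2*pts,np.ones(len(pts))]; s=np.linalg.lstsq(A,(pts**2).sum(1),rcond=None)[0]
    return s[:2],np.sqrt(s[2]+s[0]**2+s[1]**2)
E
python3 - <<'E'
from h import *
for t in('top0','scene0'):
    c=load(t);P=cloud(c);hsv=cv2.cvtColor(c['color'],cv2.COLOR_RGB2HSV)
    near=(np.hypot(P[...,0]-.535,P[...,1]+.09)<.2)
    m=near&(hsv[...,1]<70)&(hsv[...,2]>90)&(P[...,2]>.015)&(P[...,2]<.04)
    n,l,s,ce=cv2.connectedComponentsWithStats(m.astype(np.uint8)); i=1+s[1:,4].argmax()
    cn=max(cv2.findContours((l==i).astype(np.uint8),0,1)[0],key=cv2.contourArea)
    h=cv2.convexHull(cn)[:,0]; (ex,ey),ax,an=cv2.fitEllipse(h.astype(np.float32))
    q=onz(c,h,.026)[:,:2]; print(t,'disc',s[i,4],circ(q),'depth z',np.median(P[l==i][:,2]))
    b=near&(P[...,2]>.060)&(P[...,2]<.08)&(hsv[...,1]>90)&(hsv[...,0]<25)&(np.hypot(P[...,0]-.535,P[...,1]+.09)<.045)
    hb=cv2.convexHull(np.argwhere(b)[:,::-1].astype(np.int32))[:,0]; print(' block top',circ(onz(c,hb,.071)[:,:2]),b.sum(),np.median(P[b][:,2]))
    bd=near&(P[...,2]>.012)&(P[...,2]<.032)
    bd=cv2.morphologyEx(bd.astype(np.uint8),cv2.MORPH_OPEN,np.ones((3,3)))
    n,l,s,ce=cv2.connectedComponentsWithStats(bd); i=1+s[1:,4].argmax()
    hh=cv2.convexHull(np.argwhere(l==i)[:,::-1].astype(np.int32))[:,0]
    print(' board',cv2.minAreaRect((onz(c,hh,.02)[:,:2]*1000).astype(np.float32)))
    red=(np.minimum(hsv[...,0],180-hsv[...,0])<8)&(hsv[...,1]>190)&(P[...,2]>.2)&near
    blue=(abs(hsv[...,0].astype(int)-110)<12)&(hsv[...,1]>120)&(P[...,2]>.06)&(P[...,2]<.34)&(np.hypot(P[...,0]-.535,P[...,1]+.09)<.25)
    print(' red',P[red].mean(0),red.sum(),P[red].min(0),P[red].max(0)); print(' blue',P[blue].mean(0),blue.sum())
E
```

```text
top0 disc 551 (array([ 0.53414352, -0.08992928]), np.float64(0.049542489858539304)) depth z 0.027283933565789953
 block top (array([ 0.53621663, -0.09404382]), np.float64(0.027303125017024147)) 298 0.07199836699386186
 board ((551.395751953125, -102.27020263671875), (169.91481018066406, 249.5241241455078), 12.644610404968262)
 red [ 0.57052993 -0.25694688  0.32521257] 196 [ 0.55974064 -0.27563604  0.29010007] [ 0.5835805  -0.24422017  0.34003748]
 blue [ 0.55481475 -0.19346145  0.11522791] 105
scene0 disc 431 (array([ 0.53653432, -0.08938423]), np.float64(0.05200471864523983)) depth z 0.025908346542331095
 block top (array([ 0.54290638, -0.09304127]), np.float64(0.030719806877002594)) 260 0.07054068367850375
 board ((556.88232421875, -100.09710693359375), (175.83946228027344, 248.23171997070312), 12.997628211975098)
 red [ 0.57972122 -0.25579917  0.31630284] 193 [ 0.56444592 -0.272542    0.28594586] [ 0.58825658 -0.24429161  0.33638463]
 blue [ 0.57439218 -0.18135165  0.13670415] 1059
```

```bash
cat >> h.py <<'E'
BED=np.array([.5353,-.0897]); TH=np.radians(12.8)
R2=np.array([[np.cos(TH),-np.sin(TH)],[np.sin(TH),np.cos(TH)]])
def pose():
    o=ctrl.get_obs(); w,x,y,z=o['eef_rot']; return o['eef_pos'],np.arctan2(2*(x*y+w*z),1-2*(y*y+z*z)),o
def tgt(*T):  # world x,y,z,yaw deg (tool x); shares for each target from the pose now
    p,yw,o=pose()
    print('at',p.round(4),'yaw',round(np.degrees(yw),1),'t',round(o['time_s'],1),'F',o['wrist_force'].round(1))
    for x,y,z,a in T:
        d=np.array([x,y])-p[:2]; c,s=np.cos(yw),np.sin(yw)
        tw=-(np.radians(a)-yw); tw=(tw+np.pi)%(2*np.pi)-np.pi
        print(np.r_[np.array([c*d[0]+s*d[1],s*d[0]-c*d[1],p[2]-z])/.2,tw/1.5].round(3))
def P2W(x,y): return BED+R2@np.array([x,y])
E
python3 -m handwheel '[[[0.95,-0.815,0,-0.955],[0.95,-0.815,0,-0.955],[0.95,-0.815,0,-0.955],[0.95,-0.815,0,-0.955],[0.95,-0.815,0,-0.955],[0.95,-0.815,0,-0.955],[0.95,-0.815,0,-0.955],[0.95,-0.815,0,-0.955],[0.95,-0.815,0,-0.955]]]' 85
python3 -c "
from h import *
tgt((.40,-.20,.2,102.8),(.536,-.093,.2,102.8),(.536,-.093,.055,102.8))"
```

```text
time_s: 1.23
eef_pos: [0.3234, -0.3178, 0.239]
eef_rot: [-0.0, 0.624, 0.781, 0.0]
wrist_force: [-0.2, 0.1, 0.5]
opening: 0.998
grasp_force: 0.0
at [ 0.3234 -0.3178  0.239 ] yaw 102.7 t 1.2 F [-0.2  0.1  0.5]
[ 0.49   0.503  0.195 -0.001]
[ 8.620e-01  1.285e+00  1.950e-01 -1.000e-03]
[ 8.620e-01  1.285e+00  9.200e-01 -1.000e-03]
```

```bash
python3 -m handwheel '[[[0.49,0.5,0.1,0],[0.49,0.5,0.1,0],[0.49,0.5,0.1,0],[0.86,0.95,0.1,0],[0.86,0.95,0.1,0],[0.86,0.95,0.1,0]]]' >/dev/null
python3 -c "
from h import *
tgt((.536,-.093,.2,102.8),(.536,-.093,.045,102.8))"
```

```text
at [ 0.4721 -0.1061  0.2193] yaw 103.0 t 2.0 F [-0.3 -0.5  0.9]
[-0.008  0.326  0.097  0.002]
[-0.008  0.326  0.872  0.002]
```

```bash
python3 -m handwheel '[[[-0.01,0.325,0,0],[-0.01,0.325,0,0],[-0.01,0.325,0.3,0],[-0.01,0.325,0.5,0],[-0.01,0.325,0.7,0],[-0.01,0.325,0.87,0],[-0.01,0.325,0.87,0],[-0.01,0.325,0.87,0]]]'
python3 -m handwheel '[[[0,0,0,0],[0,0,0,0],[0,0,0,0],[0,0,0,0],[0,0,0,0],[0,0,0,0]]]' 48
python3 -m handwheel '[[[0,0,-0.1,0],[0,0,-0.3,0],[0,0,-0.6,0],[0,0,-0.8,0],[0,-0.3,-0.8,0],[0,-0.6,-0.8,0],[0,-0.8,-0.8,0],[0,-0.8,-0.8,0]]]'
python3 -c "
from h import *
tgt((.40,-.2,.2,102.8),(.442,-.376,.2,102.8),(.442,-.376,.03,102.8))"
```

```text
time_s: 2.98
eef_pos: [0.535, -0.0969, 0.0467]
eef_rot: [0.001, 0.624, 0.781, 0.0]
wrist_force: [0.6, -0.1, 0.7]
opening: 0.987
grasp_force: 0.0
time_s: 3.72
eef_pos: [0.5358, -0.0964, 0.0473]
eef_rot: [0.002, 0.624, 0.782, 0.0]
wrist_force: [-1.4, -0.5, 5.4]
opening: 0.64
grasp_force: 62.7
time_s: 4.72
eef_pos: [0.3768, -0.1314, 0.2058]
eef_rot: [0.001, 0.625, 0.781, -0.0]
wrist_force: [0.4, -0.5, -0.9]
opening: 0.638
grasp_force: 63.7
at [ 0.3768 -0.1314  0.2058] yaw 102.7 t 4.7 F [ 0.4 -0.5 -0.9]
[-0.36   0.038  0.029 -0.001]
[-1.265e+00  5.000e-02  2.900e-02 -1.000e-03]
[-1.265e+00  5.000e-02  8.790e-01 -1.000e-03]
```

```bash
python3 -m handwheel '[[[-0.3,0.05,0.03,0],[-0.6,0.05,0.03,0],[-0.9,0.05,0.03,0],[-1,0.05,0.03,0],[-1,0.05,0.03,0],[-1,0.05,0.03,0],[-1,0.05,0.03,0]]]'
python3 -c "
from h import *
tgt((.442,-.376,.2,102.8),(.442,-.376,.03,102.8))"
```

```text
time_s: 5.6
eef_pos: [0.4327, -0.3225, 0.1994]
eef_rot: [-0.0, 0.623, 0.782, 0.0]
wrist_force: [-0.9, -0.3, -0.6]
opening: 0.64
grasp_force: 63.7
at [ 0.4327 -0.3225  0.1994] yaw 102.9 t 5.6 F [-0.9 -0.3 -0.6]
[-0.271 -0.014 -0.003  0.001]
[-0.271 -0.014  0.847  0.001]
```

```bash
python3 -m handwheel '[[[-0.27,-0.014,0,0],[-0.27,-0.014,0.3,0],[-0.27,-0.014,0.6,0],[-0.27,-0.014,0.75,0],[-0.27,-0.014,0.83,0],[-0.27,-0.014,0.85,0],[-0.27,-0.014,0.85,0],[-0.27,-0.014,0.85,0]]]'
python3 -m handwheel '[[[0,0,0,0],[0,0,0,0],[0,0,0,0],[0,0,0,0]]]' 85
python3 -m handwheel '[[[0,0,-0.2,0],[0,0,-0.5,0],[0,0,-0.85,0],[0,0,-0.85,0],[0,0,-0.85,0],[0,0,-0.85,0]]]'
cat > look.py <<'E'
from h import *
import sys
c=shot('top',sys.argv[1])
def nm(col):
    h,s,v=cv2.cvtColor(np.uint8([[col]]),cv2.COLOR_RGB2HSV)[0,0]
    return 'caul' if s<40 else 'foot' if h<25 and v<135 else 'pale' if h<25 else 'other'
for r in comps(c,win=(.25,.68,.1,.55)): print(nm(r['col']),r['xy']+[.0015,-.001],r['rect'],r['z'],r['n'])
E
python3 look.py top1
python3 -c "
from h import *
c=load('top1');P=cloud(c);print([ (r['xy'],r['z'],r['n']) for r in comps(c,zlo=.04,win=(.36,.52,-.46,-.28))])
tgt((.395,.1915,.1,102.8))"
```

```text
time_s: 6.6
eef_pos: [0.4427, -0.3783, 0.031]
eef_rot: [0.001, 0.624, 0.782, -0.0]
wrist_force: [-0.2, -0.9, -1.3]
opening: 0.64
grasp_force: 63.7
time_s: 7.1
eef_pos: [0.4418, -0.3774, 0.0293]
eef_rot: [0.0, 0.624, 0.782, 0.0]
wrist_force: [0.4, 1.1, -0.3]
opening: 0.996
grasp_force: 0.0
time_s: 7.85
eef_pos: [0.441, -0.3763, 0.1971]
eef_rot: [-0.002, 0.624, 0.782, 0.0]
wrist_force: [-1.0, 0.5, -0.6]
opening: 0.998
grasp_force: 0.0
other [0.6457 0.3491] [643.7 349.8  53.6  52.9  89.4] 0.0181 274
pale [0.5979 0.1968] [596.2 197.2  55.3  55.1  44.1] 0.0183 295
pale [0.5186 0.309 ] [517.1 309.2  54.   53.2  20.9] 0.0183 285
pale [0.5048 0.1938] [503.1 194.3  54.   56.5   1.1] 0.018 298
caul [0.4612 0.4134] [460.  414.6  61.1  83.1  78.8] 0.0152 575
pale [0.3984 0.3043] [3.970e+02 3.056e+02 5.260e+01 5.480e+01 3.000e-01] 0.018 291
foot [0.3952 0.1915] [3.940e+02 1.934e+02 5.250e+01 5.420e+01 1.000e-01] 0.0181 285
other [0.2983 0.3433] [297.3 343.2  54.3  53.1   3. ] 0.0178 302
[(array([ 0.4849, -0.3561]), np.float64(0.2868), np.int32(282)), (array([ 0.4422, -0.3765]), np.float64(0.0538), np.int32(326))]
at [ 0.441  -0.3763  0.197 ] yaw 102.8 t 7.9 F [0.4 0.2 0.5]
[2.82  0.405 0.485 0.   ]
```

```bash
python3 -m handwheel '[[[0.3,-0.1,0,0],[0.6,-0.2,0,0],[0.95,-0.2,0,0],[0.95,-0.2,0,0]]]' >/dev/null
python3 -m handwheel '[[[0.3,0,0,0],[0.6,0.2,0,0],[0.95,0.3,0,0],[0.95,0.3,0,0]]]' >/dev/null
python3 -m handwheel '[[[0.3,0.1,0,0],[0.6,0.2,0.1,0],[0.9,0.3,0.3,0],[0.92,0.3,0.5,0],[0.92,0.3,0.5,0],[0.92,0.3,0.5,0]]]'
python3 -c "
from h import *
tgt((.395,.1915,.007,102.8))"
```

```text
time_s: 9.65
eef_pos: [0.3956, 0.1899, 0.0998]
eef_rot: [0.0, 0.624, 0.782, -0.0]
wrist_force: [-0.7, 0.2, -0.4]
opening: 0.993
grasp_force: 0.0
at [0.3956 0.1899 0.0998] yaw 102.8 t 9.7 F [-0.7  0.2 -0.4]
[ 0.009 -0.001  0.464 -0.   ]
```

```bash
python3 -m handwheel '[[[0.01,0,0.2,0],[0.01,0,0.35,0],[0.01,0,0.42,0],[0.01,0,0.46,0],[0.01,0,0.46,0],[0.01,0,0.46,0]]]'
python3 -m handwheel '[[[0,0,0,0],[0,0,0,0],[0,0,0,0],[0,0,0,0],[0,0,0,0]]]' 48
python3 -m handwheel '[[[0,0,-0.2,0],[0,0,-0.5,0],[0,0,-0.8,0],[0,0,-1,0],[0,0,-1,0],[0,0,-1,0]]]'
python3 -c "
from h import *
tgt((*P2W(0,0),.21,102.8))"
```

```text
time_s: 10.4
eef_pos: [0.3953, 0.1924, 0.0083]
eef_rot: [0.001, 0.624, 0.782, 0.001]
wrist_force: [-0.6, 0.7, -0.2]
opening: 0.994
grasp_force: 0.0
time_s: 11.02
eef_pos: [0.3949, 0.1925, 0.0081]
eef_rot: [0.0, 0.624, 0.782, 0.0]
wrist_force: [-1.5, -0.4, 7.3]
opening: 0.629
grasp_force: 61.6
time_s: 11.78
eef_pos: [0.3938, 0.1922, 0.2065]
eef_rot: [-0.0, 0.624, 0.782, -0.0]
wrist_force: [-0.2, 0.6, -0.0]
opening: 0.628
grasp_force: 63.1
at [0.3938 0.1922 0.2065] yaw 102.8 t 11.8 F [-0.2  0.6 -0. ]
[-1.532  0.377 -0.017  0.   ]
```

```bash
python3 -m handwheel '[[[-0.3,0,0,0],[-0.6,0.1,0,0],[-0.9,0.1,0,0],[-0.9,0.1,0,0],[-0.9,0.1,0,0]]]' >/dev/null
python3 -m handwheel '[[[-0.3,0.1,0,0],[-0.63,0.277,0,0],[-0.63,0.277,0,0],[-0.63,0.277,0.2,0],[-0.63,0.277,0.5,0],[-0.63,0.277,0.5,0],[-0.63,0.277,0.5,0],[-0.63,0.277,0.5,0]]]'
python3 -c "
from h import *
tgt((*P2W(0,0),.035,102.8))"
```

```text
time_s: 13.4
eef_pos: [0.5376, -0.0895, 0.1102]
eef_rot: [0.002, 0.623, 0.782, 0.001]
wrist_force: [-0.0, 0.1, -0.2]
opening: 0.629
grasp_force: 64.6
at [ 0.5376 -0.0895  0.1102] yaw 102.9 t 13.4 F [-0.   0.1 -0.2]
[ 0.001 -0.011  0.376  0.001]
```

```bash
python3 -m handwheel '[[[0,-0.008,0.2,0],[0,-0.008,0.3,0],[0,-0.008,0.36,0],[0,-0.008,0.375,0],[0,-0.008,0.375,0],[0,-0.008,0.375,0]]]'
python3 -m handwheel '[[[0,0,0,0],[0,0,0,0],[0,0,0,0],[0,0,0,0]]]' 85
python3 -m handwheel '[[[0,0,-0.1,0],[0,0,-0.4,0],[0,0,-0.8,0],[0,0,-0.9,0],[0,-0.3,-0.9,0],[0,-0.6,-0.9,0],[0,-0.8,-0.9,0],[-0.3,-0.8,-0.9,0],[-0.3,-0.8,-0.9,0],[-0.3,-0.8,-0.9,0]]]'
cat >> look.py <<'E'
P=cloud(c); hsv=cv2.cvtColor(c['color'],cv2.COLOR_RGB2HSV)
zt=float(sys.argv[2])
k=(np.hypot(P[...,0]-.534,P[...,1]+.089)<.05)&(abs(P[...,2]-zt)<.008)&(hsv[...,1]>90)
n,l,s,ce=cv2.connectedComponentsWithStats(k.astype(np.uint8)); i=1+s[1:,4].argmax()
h=cv2.convexHull(np.argwhere(l==i)[:,::-1].astype(np.int32))[:,0]; cc,r=circ(onz(c,h,zt)[:,:2]); w=cc+[.0015,-.001]
print('pile',w.round(4),'press off mm',(1000*R2.T@(w-BED)).round(1),'r',r.round(4),'z',np.median(P[l==i][:,2]).round(4),k.sum())
tgt(*[tuple(eval(a)) for a in sys.argv[3:]])
E
python3 look.py top2 .041 ".598,.197,.1,102.8"
```

```text
time_s: 14.15
eef_pos: [0.5354, -0.0902, 0.0342]
eef_rot: [0.001, 0.624, 0.782, 0.0]
wrist_force: [-2.5, -0.4, 7.4]
opening: 0.625
grasp_force: 65.6
time_s: 14.65
eef_pos: [0.5341, -0.0897, 0.0322]
eef_rot: [-0.0, 0.624, 0.782, 0.0]
wrist_force: [0.1, 0.8, 0.1]
opening: 0.995
grasp_force: 0.0
time_s: 15.9
eef_pos: [0.3913, -0.1836, 0.2121]
eef_rot: [-0.0, 0.624, 0.781, 0.0]
wrist_force: [-1.0, -0.0, 0.6]
opening: 0.996
grasp_force: 0.0
other [0.6452 0.349 ] [643.5 349.7  51.6  52.5  89.4] 0.0179 277
pale [0.5976 0.197 ] [595.9 198.3  55.4  56.4  26.1] 0.0182 295
pale [0.5193 0.3088] [518.  309.5  53.7  53.8  88.6] 0.018 282
pale [0.5049 0.1936] [503.2 194.1  54.   56.4   2.8] 0.018 301
caul [0.4615 0.4132] [460.1 414.6  62.6  83.5  79.3] 0.015 580
pale [0.398  0.3044] [397.  305.5  54.2  52.5  89.7] 0.0182 289
other [0.2981 0.3428] [297.2 343.4  54.4  53.    1. ] 0.0179 301
pile [ 0.5367 -0.0919] press off mm [ 0.9 -2.5] r 0.0264 z 0.0421 268
at [ 0.3913 -0.1831  0.212 ] yaw 102.8 t 15.9 F [ 0.2  0.6 -0. ]
[1.624 1.429 0.56  0.   ]
```

```bash
python3 -m handwheel '[[[0.3,0.3,0,0],[0.6,0.5,0,0],[0.85,0.7,0,0],[0.85,0.7,0,0],[0.85,0.7,0,0]]]' >/dev/null
python3 -m handwheel '[[[0.25,0.3,0,0],[0.5,0.6,0,0],[0.774,0.729,0.2,0],[0.774,0.729,0.5,0],[0.774,0.729,0.56,0],[0.774,0.729,0.56,0],[0.774,0.729,0.56,0]]]'
python3 -c "
from h import *
tgt((.598,.197,.008,102.8))"
```

```text
time_s: 17.45
eef_pos: [0.5989, 0.1957, 0.1018]
eef_rot: [0.001, 0.624, 0.781, 0.0]
wrist_force: [0.1, -0.1, 1.0]
opening: 0.995
grasp_force: 0.0
at [0.5989 0.1957 0.1018] yaw 102.8 t 17.4 F [ 0.1 -0.1  1. ]
[ 0.007 -0.003  0.469 -0.   ]
```

```bash
python3 -m handwheel '[[[0.005,0,0.2,0],[0.005,0,0.35,0],[0.005,0,0.42,0],[0.005,0,0.47,0],[0.005,0,0.47,0],[0.005,0,0.47,0]]]'
python3 -m handwheel '[[[0,0,0,0],[0,0,0,0],[0,0,0,0],[0,0,0,0],[0,0,0,0]]]' 48
python3 -m handwheel '[[[0,0,-0.2,0],[0,0,-0.5,0],[0,0,-0.8,0],[0,0,-1,0],[0,0,-1,0],[-0.3,-0.2,-1,0],[-0.6,-0.4,-1,0],[-0.8,-0.6,-1,0],[-0.8,-0.6,-1,0]]]'
python3 -m handwheel '[[[-0.3,0,0,0],[-0.525,-0.023,0,0],[-0.525,-0.023,0,0],[-0.525,-0.023,0.25,0],[-0.525,-0.023,0.45,0],[-0.525,-0.023,0.45,0],[-0.525,-0.023,0.45,0],[-0.525,-0.023,0.45,0]]]'
python3 -c "
from h import *
tgt((*P2W(0,0),.051,102.8))"
```

```text
time_s: 18.2
eef_pos: [0.5989, 0.1974, 0.0076]
eef_rot: [0.001, 0.624, 0.782, 0.001]
wrist_force: [-0.2, 0.6, 0.6]
opening: 0.989
grasp_force: 0.0
time_s: 18.82
eef_pos: [0.5989, 0.1976, 0.0075]
eef_rot: [0.001, 0.624, 0.782, 0.001]
wrist_force: [-1.3, 0.4, 5.9]
opening: 0.625
grasp_force: 63.2
time_s: 19.95
eef_pos: [0.5139, 0.0124, 0.2045]
eef_rot: [-0.001, 0.625, 0.78, -0.001]
wrist_force: [0.3, 0.6, 0.3]
opening: 0.631
grasp_force: 63.2
time_s: 20.95
eef_pos: [0.5367, -0.0888, 0.1184]
eef_rot: [0.002, 0.624, 0.782, 0.001]
wrist_force: [0.7, -0.5, -0.3]
opening: 0.629
grasp_force: 63.2
at [ 0.5367 -0.0888  0.1184] yaw 102.8 t 20.9 F [ 0.7 -0.5 -0.3]
[-0.003 -0.008  0.337  0.   ]
```

```bash
python3 -m handwheel '[[[0,-0.005,0.2,0],[-0.003,-0.005,0.28,0],[-0.003,-0.005,0.32,0],[-0.003,-0.005,0.335,0],[-0.003,-0.005,0.335,0],[-0.003,-0.005,0.335,0]]]'
python3 -m handwheel '[[[0,0,0,0],[0,0,0,0],[0,0,0,0],[0,0,0,0]]]' 85
python3 -m handwheel '[[[0,0,-0.1,0],[0,0,-0.4,0],[0,0,-0.8,0],[0,0,-0.8,0],[0,-0.3,-0.8,0],[0,-0.6,-0.8,0],[0,-0.8,-0.8,0],[-0.3,-0.8,-0.8,0],[-0.3,-0.8,-0.8,0],[-0.3,-0.8,-0.8,0]]]'
python3 look.py top3 .056 ".505,.194,.1,102.8"
```

```text
time_s: 21.7
eef_pos: [0.5349, -0.0897, 0.0501]
eef_rot: [0.001, 0.624, 0.782, 0.0]
wrist_force: [-0.5, 0.3, -0.4]
opening: 0.629
grasp_force: 63.2
time_s: 22.2
eef_pos: [0.5343, -0.0895, 0.0493]
eef_rot: [0.0, 0.624, 0.782, 0.0]
wrist_force: [0.9, -0.5, -0.2]
opening: 0.994
grasp_force: 0.0
time_s: 23.45
eef_pos: [0.3911, -0.1831, 0.2085]
eef_rot: [-0.001, 0.624, 0.781, 0.0]
wrist_force: [-0.0, -0.0, -0.3]
opening: 0.994
grasp_force: 0.0
other [0.6458 0.3489] [643.5 350.2  53.3  53.4   1.5] 0.018 274
pale [0.5189 0.3091] [517.8 309.9  54.6  53.6  30.4] 0.0181 282
pale [0.5049 0.1936] [502.9 194.1  53.6  56.7   1.5] 0.018 299
caul [0.4611 0.4131] [460.1 414.5  62.4  83.3  79.1] 0.015 572
pale [0.3981 0.3046] [396.9 305.2  53.5  52.6  89.9] 0.018 289
other [0.298  0.3432] [295.9 343.9  54.2  51.6  88.9] 0.0179 302
pile [ 0.5355 -0.0899] press off mm [ 0.2 -0.3] r 0.0271 z 0.0573 291
at [ 0.3913 -0.1827  0.2085] yaw 102.8 t 23.5 F [-0.4 -0.2 -0.1]
[1.711 0.972 0.543 0.   ]
```

```bash
python3 -m handwheel '[[[0.3,0,0,0],[0.6,0.2,0,0],[0.9,0.5,0,0],[0.9,0.5,0,0],[0.9,0.5,0,0]]]' >/dev/null
python3 -m handwheel '[[[0.3,0.2,0,0],[0.6,0.472,0,0],[0.811,0.472,0.2,0],[0.811,0.472,0.5,0],[0.811,0.472,0.85,0],[0.811,0.472,0.95,0],[0.811,0.472,1,0],[0.811,0.472,1,0],[0.811,0.472,1,0]]]'
python3 -c "
from h import *
tgt((.505,.1938,.008,102.8))"
```

```text
time_s: 25.25
eef_pos: [0.5069, 0.1934, 0.0112]
eef_rot: [0.001, 0.624, 0.782, 0.001]
wrist_force: [-0.0, 0.1, 0.2]
opening: 0.992
grasp_force: 0.0
at [0.5069 0.1934 0.0112] yaw 102.8 t 25.2 F [-0.   0.1  0.2]
[ 0.004 -0.009  0.016 -0.   ]
```

```bash
python3 -m handwheel '[[[0.002,0,0.015,0],[0.002,0,0.015,0],[0.002,0,0.015,0],[0.002,0,0.015,0],[0.002,0,0.015,0]]]' 48
python3 -m handwheel '[[[0,0,-0.2,0],[0,0,-0.5,0],[0,0,-0.8,0],[0,0,-1,0],[0,0,-1,0],[-0.3,0,-1,0],[-0.6,-0.1,-1,0],[-0.8,-0.1,-1,0],[-0.8,-0.1,-1,0]]]'
python3 -m handwheel '[[[-0.3,0,0,0],[-0.616,-0.066,0,0],[-0.616,-0.066,0,0],[-0.616,-0.066,0.2,0],[-0.616,-0.066,0.4,0],[-0.616,-0.066,0.4,0],[-0.616,-0.066,0.4,0],[-0.616,-0.066,0.4,0]]]'
python3 -c "
from h import *
tgt((*P2W(0,0),.066,102.8))"
```

```text
time_s: 25.88
eef_pos: [0.5062, 0.1939, 0.0076]
eef_rot: [0.001, 0.624, 0.782, 0.001]
wrist_force: [-1.1, -0.3, 5.5]
opening: 0.627
grasp_force: 62.5
time_s: 27.0
eef_pos: [0.5208, 0.0307, 0.205]
eef_rot: [-0.001, 0.626, 0.78, -0.001]
wrist_force: [-0.6, 0.0, -0.2]
opening: 0.628
grasp_force: 63.3
time_s: 28.0
eef_pos: [0.5369, -0.0898, 0.1283]
eef_rot: [0.002, 0.624, 0.782, 0.001]
wrist_force: [1.0, -0.4, -0.8]
opening: 0.626
grasp_force: 63.3
at [ 0.5369 -0.0898  0.1283] yaw 102.8 t 28.0 F [ 1.  -0.4 -0.8]
[ 0.002 -0.008  0.311  0.   ]
```

Next pick: blank at (.519,.309).

```bash
python3 -m handwheel '[[[0,-0.005,0.2,0],[0,-0.005,0.27,0],[0,-0.005,0.3,0],[0,-0.005,0.31,0],[0,-0.005,0.31,0],[0,-0.005,0.31,0]]]'
python3 -m handwheel '[[[0,0,0,0],[0,0,0,0],[0,0,0,0],[0,0,0,0]]]' 85
python3 -m handwheel '[[[0,0,-0.1,0],[0,0,-0.4,0],[0,0,-0.75,0],[0,0,-0.75,0],[0,-0.3,-0.75,0],[0,-0.6,-0.75,0],[0,-0.8,-0.75,0],[-0.3,-0.8,-0.75,0],[-0.3,-0.8,-0.75,0],[-0.3,-0.8,-0.75,0]]]'
python3 look.py top4 .071 ".519,.309,.008,102.8"
```

```text
time_s: 28.75
eef_pos: [0.5352, -0.0902, 0.0651]
eef_rot: [0.001, 0.624, 0.782, 0.0]
wrist_force: [0.2, -0.1, -0.6]
opening: 0.63
grasp_force: 63.3
time_s: 29.25
eef_pos: [0.5347, -0.09, 0.0643]
eef_rot: [0.0, 0.624, 0.782, 0.0]
wrist_force: [-0.1, -0.6, 0.6]
opening: 0.994
grasp_force: 0.0
time_s: 30.5
eef_pos: [0.3915, -0.1836, 0.2134]
eef_rot: [-0.001, 0.624, 0.781, 0.0]
wrist_force: [-0.3, 0.7, -0.3]
opening: 0.993
grasp_force: 0.0
other [0.6457 0.349 ] [6.435e+02 3.497e+02 5.340e+01 5.300e+01 1.000e-01] 0.0183 272
pale [0.5188 0.309 ] [518.  309.4  54.5  53.6   0.7] 0.018 283
caul [0.4613 0.4131] [459.9 414.3  60.2  83.6  79.2] 0.0152 579
pale [0.3983 0.3041] [397.  305.1  52.5  53.9   0. ] 0.0177 290
other [0.2984 0.343 ] [297.1 343.6  52.7  54.5  88.8] 0.0182 299
pile [ 0.5356 -0.0899] press off mm [ 0.2 -0.2] r 0.0274 z 0.0722 302
at [ 0.3916 -0.1832  0.2135] yaw 102.8 t 30.6 F [ 0.1 -0.4 -0.4]
[2.259 1.167 1.027 0.   ]
```

```bash
python3 -m handwheel '[[[0.3,0,0,0],[0.6,0.2,0,0],[0.9,0.5,0,0],[1,0.5,0,0],[1,0.5,0,0]]]' >/dev/null
python3 -m handwheel '[[[0.3,0.2,0,0],[0.6,0.4,0,0],[0.9,0.6,0,0],[1,0.667,0,0],[1,0.667,0,0]]]' >/dev/null
python3 -m handwheel '[[[0.259,0,0,0],[0.259,0,0.2,0],[0.259,0,0.5,0],[0.259,0,0.85,0],[0.259,0,0.95,0],[0.259,0,0.99,0],[0.259,0,0.99,0],[0.259,0,0.99,0]]]'
python3 -c "
from h import *
tgt((.519,.309,.008,102.8))"
```

```text
time_s: 32.8
eef_pos: [0.5209, 0.3086, 0.0183]
eef_rot: [0.001, 0.624, 0.782, 0.001]
wrist_force: [0.1, -0.3, -0.2]
opening: 0.996
grasp_force: 0.0
at [0.5209 0.3086 0.0183] yaw 102.8 t 32.8 F [ 0.1 -0.3 -0.2]
[ 0.004 -0.009  0.052  0.   ]
```

```bash
python3 -m handwheel '[[[0.002,0,0.05,0],[0.002,0,0.05,0],[0.002,0,0.05,0]]]' >/dev/null
python3 -m handwheel '[[[0,0,0,0],[0,0,0,0],[0,0,0,0],[0,0,0,0],[0,0,0,0]]]' 48
python3 -m handwheel '[[[0,0,-0.2,0],[0,0,-0.5,0],[0,0,-0.8,0],[0,0,-1,0],[0,0,-1,0],[-0.3,0,-1,0],[-0.6,-0.1,-1,0],[-1,-0.1,-1,0],[-1,-0.1,-1,0]]]'
python3 -m handwheel '[[[-0.3,-0.05,0,0],[-0.6,-0.15,0,0],[-0.96,-0.267,0,0],[-0.96,-0.267,0,0],[-0.96,-0.267,0.2,0],[-0.96,-0.267,0.3,0],[-0.96,-0.267,0.3,0],[-0.96,-0.267,0.3,0],[-0.96,-0.267,0.3,0]]]'
python3 -c "
from h import *
tgt((*P2W(0,0),.081,102.8))"
```

```text
time_s: 33.8
eef_pos: [0.52, 0.3089, 0.007]
eef_rot: [0.0, 0.624, 0.782, 0.001]
wrist_force: [0.5, -0.2, 6.3]
opening: 0.63
grasp_force: 63.5
time_s: 34.92
eef_pos: [0.5435, 0.106, 0.2044]
eef_rot: [-0.001, 0.625, 0.78, -0.001]
wrist_force: [0.7, 0.2, -1.4]
opening: 0.63
grasp_force: 63.2
time_s: 36.05
eef_pos: [0.5354, -0.0897, 0.1474]
eef_rot: [0.001, 0.624, 0.782, 0.0]
wrist_force: [0.7, -0.6, 0.6]
opening: 0.632
grasp_force: 63.2
at [ 0.5354 -0.0897  0.1474] yaw 102.8 t 36.0 F [ 0.7 -0.6  0.6]
[-0.    -0.001  0.332  0.   ]
```

```bash
python3 -m handwheel '[[[0,0,0.2,0],[0,0,0.28,0],[0,0,0.32,0],[0,0,0.33,0],[0,0,0.33,0],[0,0,0.33,0]]]'
python3 -m handwheel '[[[0,0,0,0],[0,0,0,0],[0,0,0,0],[0,0,0,0]]]' 85
python3 -m handwheel '[[[0,0,-0.1,0],[0,0,-0.4,0],[0,0,-0.7,0],[0,0,-0.7,0],[0,-0.3,-0.7,0],[0,-0.6,-0.7,0],[0,-0.8,-0.7,0],[-0.3,-0.8,-0.7,0],[-0.3,-0.8,-0.7,0],[-0.3,-0.8,-0.7,0]]]'
python3 look.py top5 .086 ".398,.304,.008,102.8"
```

```text
time_s: 36.8
eef_pos: [0.5352, -0.0901, 0.0811]
eef_rot: [0.001, 0.624, 0.782, 0.0]
wrist_force: [0.4, -0.2, -0.2]
opening: 0.632
grasp_force: 63.2
time_s: 37.3
eef_pos: [0.5346, -0.0898, 0.0803]
eef_rot: [-0.0, 0.624, 0.782, -0.0]
wrist_force: [-0.1, -0.9, -0.5]
opening: 0.992
grasp_force: 0.0
time_s: 38.55
eef_pos: [0.3914, -0.1835, 0.2195]
eef_rot: [-0.001, 0.624, 0.781, 0.0]
wrist_force: [0.6, 0.4, -1.0]
opening: 0.993
grasp_force: 0.0
other [0.6456 0.3492] [644.  349.9  53.5  52.7   5.8] 0.0176 276
caul [0.4613 0.4131] [460.  414.4  61.4  83.3  78.3] 0.015 577
pale [0.3984 0.3042] [3.970e+02 3.051e+02 5.250e+01 5.340e+01 2.000e-01] 0.0177 289
other [0.2981 0.3432] [296.1 343.7  51.7  53.5   0.7] 0.0181 302
pile [ 0.5358 -0.0904] press off mm [ 0.3 -0.8] r 0.0271 z 0.0871 306
at [ 0.3916 -0.1831  0.2195] yaw 102.8 t 38.6 F [-0.5  0.2 -0. ]
[2.368 0.571 1.058 0.   ]
```

```bash
python3 -m handwheel '[[[0.3,0,0,0],[0.6,0.1,0,0],[0.9,0.2,0,0],[1,0.2,0,0],[1,0.2,0,0]]]' >/dev/null
python3 -m handwheel '[[[0.3,0.1,0,0],[0.6,0.2,0,0],[0.9,0.37,0,0],[1,0.37,0.1,0],[1,0.37,0.1,0]]]' >/dev/null
python3 -m handwheel '[[[0.3,0,0,0],[0.368,0,0.2,0],[0.368,0,0.5,0],[0.368,0,0.8,0],[0.368,0,0.9,0],[0.368,0,0.93,0],[0.368,0,0.93,0],[0.368,0,0.93,0]]]'
python3 -c "
from h import *
tgt((.3983,.3042,.008,102.8))"
```

```text
time_s: 40.85
eef_pos: [0.3996, 0.3035, 0.0159]
eef_rot: [0.001, 0.624, 0.781, 0.001]
wrist_force: [0.0, 0.2, 0.4]
opening: 0.997
grasp_force: 0.0
at [0.3996 0.3035 0.0159] yaw 102.8 t 40.9 F [0.  0.2 0.4]
[ 0.005 -0.005  0.039 -0.   ]
```

```bash
python3 -m handwheel '[[[0.003,0,0.04,0],[0.003,0,0.04,0],[0.003,0,0.04,0]]]' >/dev/null
python3 -m handwheel '[[[0,0,0,0],[0,0,0,0],[0,0,0,0],[0,0,0,0],[0,0,0,0]]]' 48
python3 -m handwheel '[[[0,0,-0.2,0],[0,0,-0.5,0],[0,0,-0.8,0],[0,0,-1,0],[0,0,-1,0],[-0.3,0,-1,0],[-0.6,0,-1,0],[-1,0,-1,0],[-1,0,-1,0]]]'
python3 -m handwheel '[[[-0.3,0,0,0],[-0.6,0.1,0,0],[-0.9,0.2,0,0],[-1,0.228,0,0],[-1,0.228,0,0],[-1,0.228,0.2,0],[-1,0.228,0.25,0],[-1,0.228,0.25,0],[-1,0.228,0.25,0],[-1,0.228,0.25,0]]]'
python3 -c "
from h import *
tgt((*P2W(0,0),.096,102.8))"
```

```text
time_s: 41.85
eef_pos: [0.3984, 0.3041, 0.007]
eef_rot: [0.0, 0.624, 0.782, 0.0]
wrist_force: [-2.0, -0.3, 5.4]
opening: 0.627
grasp_force: 62.5
time_s: 42.98
eef_pos: [0.442, 0.1058, 0.2049]
eef_rot: [-0.001, 0.625, 0.78, -0.001]
wrist_force: [0.3, 0.5, -0.0]
opening: 0.63
grasp_force: 63.1
time_s: 44.22
eef_pos: [0.5318, -0.0761, 0.1576]
eef_rot: [0.001, 0.624, 0.782, 0.0]
wrist_force: [-0.0, -0.3, -1.2]
opening: 0.629
grasp_force: 63.1
at [ 0.5318 -0.0761  0.1576] yaw 102.8 t 44.2 F [-0.  -0.3 -1.2]
[-0.07   0.002  0.308  0.   ]
```

Then look, with the caul as the next target.

```bash
python3 -m handwheel '[[[-0.07,0.002,0,0],[-0.07,0.002,0.15,0],[-0.07,0.002,0.25,0],[-0.07,0.002,0.29,0],[-0.07,0.002,0.306,0],[-0.07,0.002,0.306,0],[-0.07,0.002,0.306,0]]]'
python3 -m handwheel '[[[0,0,0,0],[0,0,0,0],[0,0,0,0],[0,0,0,0]]]' 85
python3 -m handwheel '[[[0,0,-0.1,0],[0,0,-0.4,0],[0,0,-0.65,0],[0,0,-0.65,0],[0,-0.3,-0.65,0],[0,-0.6,-0.65,0],[0,-0.8,-0.65,0],[-0.3,-0.8,-0.65,0],[-0.3,-0.8,-0.65,0],[-0.3,-0.8,-0.65,0]]]'
python3 look.py top6 .101 ".4613,.4133,.1,-11"
```

```text
time_s: 45.1
eef_pos: [0.5352, -0.0899, 0.0959]
eef_rot: [0.001, 0.624, 0.782, 0.0]
wrist_force: [-0.4, -0.2, 0.3]
opening: 0.631
grasp_force: 63.1
time_s: 45.6
eef_pos: [0.5346, -0.0896, 0.0951]
eef_rot: [0.0, 0.624, 0.782, 0.0]
wrist_force: [-0.0, -0.3, -0.1]
opening: 0.997
grasp_force: 0.0
time_s: 46.85
eef_pos: [0.3913, -0.1833, 0.2242]
eef_rot: [-0.001, 0.624, 0.781, 0.0]
wrist_force: [-0.4, 0.1, -0.7]
opening: 0.993
grasp_force: 0.0
other [0.6458 0.3491] [643.6 350.1  53.   52.8  89.8] 0.0183 275
caul [0.4613 0.4134] [460.  414.3  62.   83.3  79.2] 0.015 579
other [0.2982 0.3428] [297.  344.6  53.9  52.7  47. ] 0.0178 303
pile [ 0.5358 -0.0903] press off mm [ 0.3 -0.7] r 0.0273 z 0.1023 317
at [ 0.3915 -0.1828  0.2243] yaw 102.8 t 46.9 F [ 0.2 -0.4 -0.2]
[2.829 1.001 0.621 1.324]
```

```bash
python3 -m handwheel '[[[0.3,0,0,0],[0.6,0.1,0,0],[0.9,0.2,0,0],[1,0.3,0,0],[1,0.3,0,0]]]' >/dev/null
python3 -m handwheel '[[[0.3,0.1,0,0],[0.6,0.2,0,0],[0.9,0.4,0,0],[1,0.4,0,0],[1,0.4,0,0]]]' >/dev/null
python3 -m handwheel '[[[0.3,0.1,0,-0.1],[0.6,0.2,0,-0.2],[0.829,0.3,0,-0.3],[0.829,0.3,0.2,-0.4],[0.829,0.3,0.4,-0.5],[0.829,0.3,0.6,-0.6],[0.829,0.3,0.6,-0.7],[0.829,0.3,0.6,-0.77],[0.829,0.3,0.6,-0.77],[0.829,0.3,0.6,-0.77]]]'
python3 -c "
from h import *
c=load('top6');m=((c['color'].min(2)>200)&(np.abs(cloud(c)[...,:2]-[.46,.414]).max(2)<.07)).astype(np.uint8)
k=max(cv2.findContours(m,0,1)[0],key=cv2.contourArea)[:,0]; print(cv2.minAreaRect((onz(c,k,.012)[:,:2]*1000).astype(np.float32)))
tgt((.4613,.4133,.01,169))"
```

```text
time_s: 49.4
eef_pos: [0.4617, 0.4116, 0.1052]
eef_rot: [-0.0, 0.097, 0.995, -0.0]
wrist_force: [0.2, -0.2, -0.0]
opening: 0.998
grasp_force: 0.0
((460.29888916015625, 414.9812927246094), (57.346519470214844, 81.47291564941406), 78.66438293457031)
at [0.4617 0.4116 0.1052] yaw 168.8 t 49.4 F [ 0.2 -0.2 -0. ]
[ 0.004  0.008  0.476 -0.002]
```

```bash
python3 -m handwheel '[[[0.004,0.006,0.2,0],[0.004,0.006,0.35,0],[0.004,0.006,0.44,0],[0.004,0.006,0.485,0],[0.004,0.006,0.485,0],[0.004,0.006,0.485,0]]]'
python3 -m handwheel '[[[0,0,0,0],[0,0,0,0],[0,0,0,0],[0,0,0,0],[0,0,0,0]]]' 48
python3 -m handwheel '[[[0,0,-0.1,0],[0,0,-0.4,0],[0,0,-0.7,0],[0,0,-1,0],[0,0,-1,0],[-0.1,-0.3,-1,0],[-0.2,-0.6,-1,0],[-0.35,-0.8,-1,0],[-0.35,-1,-1,0],[-0.35,-1,-1,0]]]'
python3 -m handwheel '[[[-0.1,-0.3,0,0],[-0.2,-0.6,0,0],[-0.35,-0.8,0,0],[-0.35,-1,0,-0.1],[-0.35,-1,0,-0.2],[-0.35,-1,0,-0.279],[-0.35,-1,0,-0.279],[-0.35,-1,0,-0.279]]]'
python3 -c "
from h import *
tgt((*P2W(0,0),.15,192.8),(*P2W(0,0),.11,192.8))"
```

```text
time_s: 50.15
eef_pos: [0.4618, 0.4143, 0.0093]
eef_rot: [0.001, 0.096, 0.995, 0.001]
wrist_force: [0.2, 0.3, -0.0]
opening: 0.994
grasp_force: 0.0
time_s: 50.78
eef_pos: [0.4618, 0.4144, 0.0095]
eef_rot: [0.001, 0.096, 0.995, 0.001]
wrist_force: [-1.7, 0.1, 5.5]
opening: 0.675
grasp_force: 64.6
time_s: 52.02
eef_pos: [0.4904, 0.2015, 0.2072]
eef_rot: [-0.001, 0.098, 0.995, -0.001]
wrist_force: [-0.7, 0.3, -1.2]
opening: 0.676
grasp_force: 65.3
time_s: 53.02
eef_pos: [0.5217, -0.005, 0.2078]
eef_rot: [-0.0, -0.112, 0.994, 0.0]
wrist_force: [0.9, 1.1, -1.3]
opening: 0.674
grasp_force: 65.4
at [ 0.5217 -0.005   0.2078] yaw -167.1 t 53.0 F [ 0.9  1.1 -1.3]
[ 0.028 -0.428  0.289  0.001]
[ 0.028 -0.428  0.489  0.001]
```

```bash
python3 -m handwheel '[[[0.028,-0.2,0,0],[0.028,-0.428,0,0],[0.028,-0.428,0.2,0],[0.028,-0.428,0.289,0],[0.028,-0.428,0.289,0],[0.028,-0.428,0.289,0],[0.028,-0.428,0.289,0]]]'
python3 -c "
from h import *
tgt((*P2W(0,0),.111,192.8))"
```

```text
time_s: 53.9
eef_pos: [0.5366, -0.0902, 0.1517]
eef_rot: [0.001, -0.113, 0.994, -0.001]
wrist_force: [0.3, -0.9, -1.4]
opening: 0.674
grasp_force: 65.4
at [ 0.5366 -0.0902  0.1517] yaw -167.0 t 53.9 F [ 0.3 -0.9 -1.4]
[0.006 0.004 0.204 0.002]
```

```bash
python3 -m handwheel '[[[0.004,0.004,0.1,0],[0.004,0.004,0.16,0],[0.004,0.004,0.19,0],[0.004,0.004,0.202,0],[0.004,0.004,0.202,0],[0.004,0.004,0.202,0]]]'
python3 -m handwheel '[[[0,0,0,0],[0,0,0,0],[0,0,0,0],[0,0,0,0]]]' 85
python3 -m handwheel '[[[0,0,-0.1,0],[0,0,-0.3,0],[0,0,-0.55,0],[0,0,-0.55,0],[0.3,0,-0.55,0],[0.6,0,-0.55,0],[0.9,-0.3,-0.55,0],[0.9,-0.3,-0.55,0],[0.9,-0.3,-0.55,0]]]'
cat > cl.py <<'E'
from h import *
import sys
t=sys.argv[1]
for n in('top','scene'):
    c=shot(n,t+n);P=cloud(c);hsv=cv2.cvtColor(c['color'],cv2.COLOR_RGB2HSV)
    k=(np.hypot(P[...,0]-.535,P[...,1]+.09)<.06)&(abs(P[...,2]-.113)<.01)&(hsv[...,1]<60)&(hsv[...,2]>120)
    nn,l,s,ce=cv2.connectedComponentsWithStats(k.astype(np.uint8)); i=1+s[1:,4].argmax()
    h=np.argwhere(l==i)[:,::-1]; r=cv2.minAreaRect((onz(c,h,.113)[:,:2]*1000).astype(np.float32)); w=np.array(r[0])/1000+([.0015,-.001] if n=='top' else [-.0015,.001])
    print(n,'caul',r,'press off',(1000*R2.T@(w-BED)).round(1),'z',np.percentile(P[l==i][:,2],[10,50,90]).round(4),s[i,4])
E
python3 cl.py c7; python3 -c "
from h import *
c=load('c7scene'); cv2.imwrite('pics/c7.png',cv2.resize(c['color'][90:290,140:360,::-1],None,fx=2.7,fy=2.7,interpolation=2)); tgt()"
```

```text
time_s: 54.65
eef_pos: [0.5352, -0.0899, 0.1106]
eef_rot: [0.001, -0.113, 0.994, -0.0]
wrist_force: [-1.0, 0.9, 1.7]
opening: 0.675
grasp_force: 65.8
time_s: 55.15
eef_pos: [0.5346, -0.0897, 0.1099]
eef_rot: [-0.0, -0.113, 0.994, -0.0]
wrist_force: [-0.6, 0.4, -0.1]
opening: 0.993
grasp_force: 0.0
time_s: 56.28
eef_pos: [0.3717, -0.1894, 0.2193]
eef_rot: [-0.0, -0.111, 0.994, 0.0]
wrist_force: [0.2, 0.6, 0.9]
opening: 0.994
grasp_force: 0.0
top caul ((533.4149780273438, -90.44290924072266), (84.27472686767578, 60.385032653808594), 12.998648643493652) press off [-0.8 -1.6] z [0.1115 0.1142 0.1168] 686
scene caul ((540.7367553710938, -88.88753509521484), (95.80115509033203, 61.68978500366211), 12.719992637634277) press off [4.2 0.9] z [0.1093 0.113  0.1148] 527
at [ 0.3726 -0.1881  0.2193] yaw -167.1 t 56.4 F [ 0.1  0.9 -0.1]
```

View pics/c7.png

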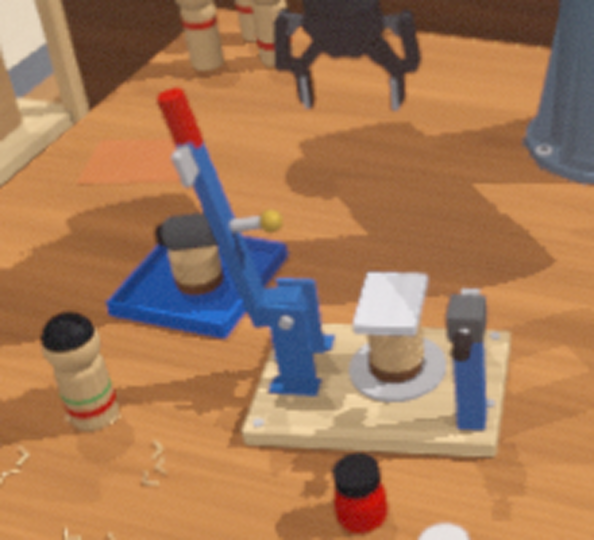

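The stack and plate are square, with the plate at crop (392,300) centred over the pile. The block stands in the tray at (197,260), and the clamp is open with its grip at (180,118). Now I go round to the grip's outer side.

```bash
python3 -m handwheel '[[[0,-0.2,-0.1,0.12],[0,-0.4,-0.2,0.24],[0,-0.6,-0.3,0.36],[0,-0.8,-0.42,0.48],[0,-0.92,-0.42,0.6],[0,-0.92,-0.42,0.72],[0,-0.92,-0.42,0.84],[0,-0.92,-0.42,0.96],[0,-0.92,-0.42,1],[0,-0.92,-0.42,1]]]' 0
python3 -m handwheel '[[[0,0,0,0.047],[0,0,0,0.047],[0,0,0,0.047]]]'
cat > cp.py <<'E'
from h import *
import sys
p,yw,o=pose(); print('press',(1000*np.r_[R2.T@(p[:2]-BED),p[2]]).round(1),'F',o['wrist_force'].round(1))
tgt(*[(*P2W(a[0]/1e3,a[1]/1e3),a[2]/1e3,102.8) for a in eval(sys.argv[1])])
E
python3 cp.py '[(0,-235,300),(0,-200,300)]'
```

```text
time_s: 57.62
eef_pos: [0.415, -0.3667, 0.3032]
eef_rot: [-0.0, 0.594, 0.805, 0.0]
wrist_force: [-0.4, 0.3, -0.8]
opening: 0.003
grasp_force: 0.0
time_s: 58.0
eef_pos: [0.4143, -0.3675, 0.3037]
eef_rot: [-0.0, 0.622, 0.783, 0.0]
wrist_force: [1.6, -0.4, -1.1]
opening: 0.005
grasp_force: 0.0
press [-179.5 -244.1  303.7] F [ 1.6 -0.4 -1.1]
at [ 0.4143 -0.3675  0.3037] yaw 103.1 t 58.0 F [ 1.6 -0.4 -1.1]
[0.04  0.898 0.018 0.004]
[0.215 0.899 0.018 0.004]
```

```bash
python3 -m handwheel '[[[0.04,0.3,0.018,0.004],[0.04,0.6,0.018,0.004],[0.04,0.8,0.018,0.004],[0.04,0.9,0.018,0.004],[0.04,0.9,0.018,0.004],[0.04,0.9,0.018,0.004],[0.2,0.9,0.018,0.004],[0.2,0.9,0.018,0.004]]]'
python3 cp.py '[(0,-200,300),(0,-160,305),(0,-125,318),(0,-80,320),(0,-37,315)]'
```

```text
time_s: 59.0
eef_pos: [0.5795, -0.2876, 0.3009]
eef_rot: [0.0, 0.625, 0.781, 0.0]
wrist_force: [0.0, -1.5, 0.8]
opening: -0.0
grasp_force: 0.0
press [  -0.8 -202.8  300.9] F [ 0.  -1.5  0.8]
at [ 0.5795 -0.2876  0.3009] yaw 102.7 t 59.0 F [ 0.  -1.5  0.8]
[ 0.014  0.004  0.004 -0.001]
[ 0.214  0.004 -0.021 -0.001]
[ 0.389  0.003 -0.086 -0.001]
[ 0.614  0.003 -0.096 -0.001]
[ 0.829  0.002 -0.071 -0.001]
```

```bash
python3 -m handwheel '[[[0.1,0.004,0,0],[0.21,0.004,-0.02,0],[0.3,0.004,-0.055,0],[0.39,0.004,-0.085,0],[0.5,0.004,-0.095,0],[0.61,0.003,-0.095,0],[0.72,0.003,-0.085,0],[0.83,0.003,-0.07,0],[0.83,0.003,-0.07,0]]]'
python3 cp.py '[(0,0,303),(0,25,287),(0,50,266),(0,76,241),(0,90,219),(0,99,200),(0,107,178),(0,113,157)]'
```

```text
time_s: 60.12
eef_pos: [0.5442, -0.1242, 0.3141]
eef_rot: [-0.001, 0.624, 0.781, 0.0]
wrist_force: [0.1, -0.4, 2.0]
opening: 0.001
grasp_force: 0.9
press [  1.  -35.7 314.1] F [ 0.1 -0.4  2. ]
at [ 0.5442 -0.1242  0.3141] yaw 102.8 t 60.1 F [ 0.1 -0.4  2. ]
[ 0.178 -0.005  0.056 -0.   ]
[ 0.303 -0.005  0.136 -0.   ]
[ 0.428 -0.005  0.241 -0.   ]
[ 0.558 -0.006  0.366 -0.   ]
[ 0.628 -0.006  0.476 -0.   ]
[ 0.673 -0.006  0.571 -0.   ]
[ 0.713 -0.006  0.681 -0.   ]
[ 0.743 -0.006  0.786 -0.   ]
```

```bash
python3 -c "
from h import *
c=shot('scene','s8'); cv2.imwrite('pics/s8c.png',cv2.resize(c['color'][90:290,140:360,::-1],None,fx=2.7,fy=2.7,interpolation=2))"
```

```text
(no output)
```

View pics/s8c.png

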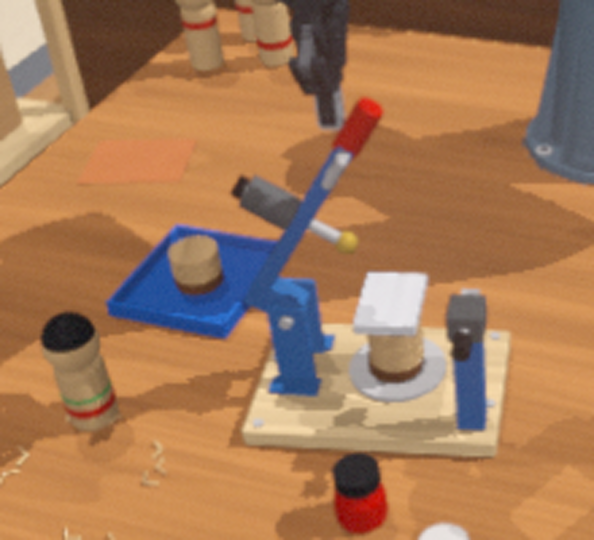

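The tip at (330,120) bears on the grip near (358,125) and the arm follows. I carry on down.

```bash
python3 -m handwheel '[[[0.09,-0.004,0.02,0],[0.178,-0.004,0.056,0],[0.24,-0.004,0.095,0],[0.303,-0.004,0.136,0],[0.365,-0.004,0.19,0],[0.43,-0.004,0.24,0],[0.5,-0.004,0.305,0],[0.56,-0.004,0.366,0],[0.56,-0.004,0.366,0]]]'
python3 cp.py '[(0,90,219),(0,99,200),(0,107,178),(0,113,157),(0,114,150),(0,114,144)]'
```

```text
time_s: 61.3
eef_pos: [0.5184, -0.0158, 0.2397]
eef_rot: [-0.001, 0.625, 0.781, -0.0]
wrist_force: [-1.0, -0.6, 3.1]
opening: 0.002
grasp_force: 1.1
press [-1.000e-01  7.580e+01  2.397e+02] F [-1.  -0.6  3.1]
at [ 0.5184 -0.0158  0.2397] yaw 102.7 t 61.3 F [-1.  -0.6  3.1]
[ 0.071  0.     0.103 -0.001]
[ 0.116  0.     0.198 -0.001]
[ 0.156  0.     0.308 -0.001]
[ 0.186  0.     0.413 -0.001]
[ 0.191  0.     0.448 -0.001]
[ 0.191  0.     0.478 -0.001]
```

```bash
python3 -m handwheel '[[[0.035,0,0.05,0],[0.07,0,0.1,0],[0.095,0,0.15,0],[0.116,0,0.2,0],[0.135,0,0.25,0],[0.156,0,0.305,0],[0.17,0,0.35,0],[0.186,0,0.39,0],[0.186,0,0.39,0]]]'
python3 cp.py '[(0,113,157),(0,114,150),(0,114,146),(0,114,142)]'
```

```text
time_s: 62.42
eef_pos: [0.5116, 0.019, 0.1629]
eef_rot: [0.001, 0.625, 0.781, 0.0]
wrist_force: [0.4, -2.7, 5.6]
opening: -0.005
grasp_force: 2.7
press [  1.  111.3 162.9] F [ 0.4 -2.7  5.6]
at [0.5116 0.019  0.1629] yaw 102.6 t 62.4 F [ 0.4 -2.7  5.6]
[ 0.008 -0.005  0.03  -0.002]
[ 0.013 -0.005  0.065 -0.002]
[ 0.013 -0.005  0.085 -0.002]
[ 0.013 -0.005  0.105 -0.002]
```

```bash
python3 -m handwheel '[[[0.01,0,0.02,0],[0.01,0,0.03,0],[0.01,0,0.04,0],[0.01,0,0.05,0],[0.01,0,0.05,0]]]'
python3 -m handwheel '[[[0,0,0.01,0],[0,0,0.02,0],[0,0,0.02,0],[0,0,0.02,0]]]'
python3 cp.py '[(0,114,145)]'
```

```text
time_s: 63.05
eef_pos: [0.5113, 0.0217, 0.1535]
eef_rot: [0.0, 0.625, 0.781, 0.001]
wrist_force: [-0.3, 1.5, 8.8]
opening: -0.0
grasp_force: 4.5
time_s: 63.55
eef_pos: [0.5111, 0.0225, 0.1496]
eef_rot: [-0.0, 0.625, 0.781, 0.001]
wrist_force: [-0.3, 3.6, 10.1]
opening: -0.002
grasp_force: 4.9
press [  1.3 114.7 149.6] F [-0.3  3.6 10.1]
at [0.5111 0.0225 0.1496] yaw 102.6 t 63.5 F [-0.3  3.6 10.1]
[-0.004 -0.006  0.023 -0.002]
```

```bash
python3 -m handwheel '[[[0,0,0.005,0],[0,0,0.01,0],[0,0,0.01,0],[0,0,0.01,0]]]'
python3 -m handwheel '[[[0,0,0,0],[0,0,-0.01,0],[0,0,-0.02,0],[0,0,-0.03,0],[0,0,-0.04,0],[0,0,-0.05,0],[0,0,-0.06,0],[0,0,-0.06,0]]]'
python3 -m handwheel '[[[0,0,-0.03,0],[0,0,-0.06,0],[0,0,-0.06,0],[0,0,-0.06,0]]]'
python3 -c "
from h import *
c=shot('scene','s9'); cv2.imwrite('pics/s9c.png',cv2.resize(c['color'][90:290,140:360,::-1],None,fx=2.7,fy=2.7,interpolation=2))"
```

```text
time_s: 64.05
eef_pos: [0.511, 0.0228, 0.1476]
eef_rot: [-0.001, 0.625, 0.781, 0.001]
wrist_force: [-2.1, 5.0, 9.4]
opening: -0.003
grasp_force: 5.1
time_s: 65.05
eef_pos: [0.5103, 0.0214, 0.1584]
eef_rot: [-0.001, 0.625, 0.781, -0.0]
wrist_force: [-0.3, 0.6, 0.0]
opening: -0.001
grasp_force: 0.0
time_s: 65.55
eef_pos: [0.5108, 0.021, 0.1711]
eef_rot: [0.0, 0.625, 0.781, 0.0]
wrist_force: [0.1, -0.2, -0.4]
opening: -0.0
grasp_force: 0.0
```

View pics/s9c.png

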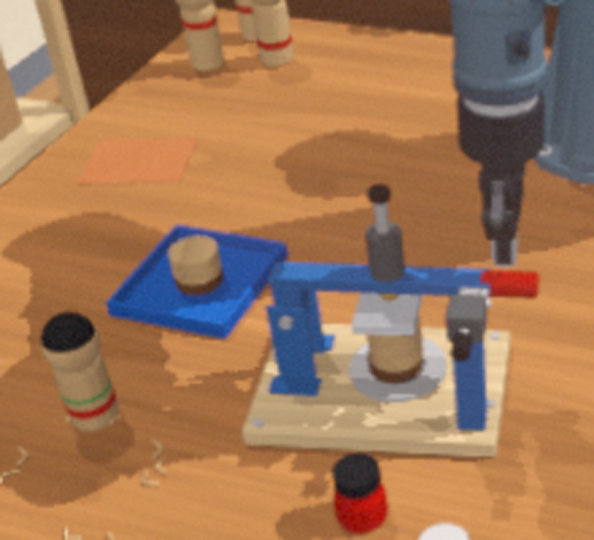

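The arm is level and holds with the finger lifted clear: grip at (510,284), nose on the plate at (390,295). I retreat and do a final check.

```bash
python3 -m handwheel '[[[0,0,-0.2,0],[0,0,-0.5,0],[0,0,-0.7,0],[0.2,-0.3,-0.7,0],[0.4,-0.5,-0.7,0],[0.4,-0.5,-0.7,0],[0.4,-0.5,-0.7,0]]]'
python3 cl.py c10
python3 - <<'E'
from h import *
for t in('c10top','c10scene'):
    c=load(t);P=cloud(c);hsv=cv2.cvtColor(c['color'],cv2.COLOR_RGB2HSV)
    red=(np.minimum(hsv[...,0],180-hsv[...,0])<8)&(hsv[...,1]>190)&(P[...,2]>.1)&(np.hypot(P[...,0]-.51,P[...,1]-.03)<.06)
    print(t,'grip z',np.percentile(P[red][:,2],[50,95]).round(3),red.sum())
print([(r['px'],r['xy'],r['z']) for r in comps(load('c10top'),win=(.25,.85,-.48,.6))])
E
```

```text
time_s: 66.47
eef_pos: [0.396, 0.0772, 0.3115]
eef_rot: [0.001, 0.625, 0.781, 0.0]
wrist_force: [0.9, -1.1, 0.1]
opening: 0.001
grasp_force: 0.0
top caul ((507.1075439453125, -97.73945617675781), (29.492891311645508, 60.45930862426758), 12.076529502868652) press off [-28.   -2.9] z [0.112  0.1144 0.1166] 238
scene caul ((557.3367919921875, -86.26110076904297), (61.57571029663086, 61.6025505065918), 12.756841659545898) press off [21.  -0.2] z [0.108  0.1131 0.115 ] 332
c10top grip z [0.149 0.152] 156
c10scene grip z [0.145 0.15 ] 156
[(array([317., 131.]), array([0.7657, 0.0463]), np.float64(0.0641)), (array([246., 139.]), array([0.7294, 0.2495]), np.float64(0.1213)), (array([352., 149.]), array([ 0.7101, -0.0568]), np.float64(0.0642)), (array([464., 159.]), array([ 0.6672, -0.3707]), np.float64(0.1261)), (array([217., 172.]), array([0.6441, 0.3498]), np.float64(0.0186)), (array([365., 202.]), array([ 0.5425, -0.055 ]), np.float64(0.1452)), (array([463., 240.]), array([ 0.4419, -0.3754]), np.float64(0.0235)), (array([215., 290.]), array([0.2966, 0.3443]), np.float64(0.0179))]
```

```bash
python3 -c "
from bench import ctrl
print(ctrl.hand_in())"
```

```text
the job is handed in; nothing more can be done
None
```

I handed the job in at about 67 s. The block stands in the tray; the walnut blank, four pale blanks and the plate are stacked centred on the bed; the clamp is latched with the spindle on the plate; and the bystanders show no movement in the last picture.

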